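# Drive the stuck hinge pin out of a rotor yoke

## Robot

A 7-joint arm with a two-finger parallel gripper is mounted at the origin on the work surface. World frame = base frame: x ahead of the robot, y to its left, z up, the work surface at z = 0. Lengths are in mm, angles in degrees, forces in N, time in s.
With the tool pointing down it reaches from about 425 to 825 mm from the base axis. Payload 3.6 kg.
Tool frame: the origin (TCP) lies at the very end of the fingers, on their centre line; the grasp point (between the pads) lies 19 mm behind it (env.pinch_z is the x of the grasp point in the tool frame, in mm); x points along the fingers, z is the direction in which the jaws open and shut, and the axes are right-handed (so a half turn about x gives the same grasp; the last joint's range is limited). The gripper opens to 85 mm and grips with 20 to 120 N. Pads are 22 mm wide; open, the fingers measure 114 mm over their backs; the gripper's body (76 mm by 85 mm) begins 54 mm behind the grasp point. The pads swing forward as they close: fully open they stand 13 mm farther back than shut.
Start: joints at [-74.456, 35.231, -0.722, 81.555, 0.464, 63.22, -2.315], TCP at [190.688, 621.37, 231.297] pointing down, gripper open.
Joint ranges: [-178.69, 178.69], [-17.37, 117.87], [-77.05, 75.6], [15.02, 138.74], [-78.02, 258.01], [0.78, 113.62], [-162.83, 162.83]. Speed limits (degrees/s): [159.86, 159.86, 180, 180, 180, 180, 180].

## Interface

Orientations are given as a 3x3 rotation matrix whose columns are the frame's x, y, z axes.
In Python, from bench import env, capture, camera_info, spotter gives the robot as it stands.
- The arm moves only by the tool servo_tool, never from a script. Its argument "deltas" is one flat list of numbers, 5 for each row, row after row: the shift along the world's x, y, z in mm, then the turn about the world's z in rad, then the finger opening in mm, from 0 to 85.4. A call has 1 to 5 rows; each row shifts and turns the commanded pose from where the row before left it; what a row does not reach is not made up. A row lasts 1/8 s, in which the tool goes at most 62.5 mm and 10.7 degrees, less where a joint would pass 70% of its speed; a pose out of reach is approached as far as the arm can. A call with a gripper value outside its range is refused whole. The fingers move at their own pace and stop on an object; "newtons" is the grip in N (left out, the last holds). Time passes only in rows, so rows that do not move let the fingers close. It gives the time, the measured TCP pose, the force and the opening at its end, in the units of the state.
- env.state(): the state, without advancing time (a new reading comes with each control period).
- capture(name): name is "scene" or "top"; returns (picture, depth): 384x512x3 uint8, red, green, blue; 384x512 float32, mm along the optical axis (not along the pixel's ray), 0 where there is no reading.
- camera_info(name): a dict with "fx", "fy", "cx", "cy" (pixels), "distortion" ([k1, k2, p1, p2, k3] as OpenCV has them; the pictures are not rectified), "R" (3x3) and "t" (3): a world point X has camera coordinates R X + t. Camera axes: x right, y down, z forward; pixel columns grow to the right and rows downward; lengths in mm; the calibration is good to about 2 mm. A picture is of the moment at which its call begins. camera_info takes no time and is no camera call.
- env.job_done(): hands the job in, once; it reports no verdict.
Trained networks look in the newest picture that a camera, given by its name, has taken for a name from the list of things; names that differ only in an ending like _2 or _b are one class to them, and where a whole thing is asked for, a point or a joint stands for the part that bears it (a point fixed in the world has none). Each returns a list of dicts, best first, with "confidence" (0 to 1); they miss things now and then, are a little off and sometimes report something else, mostly with a low value. They report only what shows in the picture. A call takes as long as a camera call. They do not tell look-alikes from the thing itself.
- spotter.regions_of(camera, label): "mask" (384x512 bool, what is visible of it) and "rect" ([centre column, centre row, width, height] in pixels, round what is visible of it).
- spotter.tip_of(camera, label): "xy" ([column, row] in pixels: a listed point, or the origin of a listed thing).
The state is a dict: "clock": time; "joints": joint angles; "dq": joint speeds; "joint_torque": joint torques, N m; "position": TCP position; "orientation": TCP orientation; "force": force on the tool from outside, world axes, zero at the start; "ft_torque": the same for the moment, N m; "gripper_width": finger opening in mm.
Only numpy, scipy, OpenCV 4.12 (cv2) and the standard library are available. Lean on these libraries where they do the work, as an engineer would, in place of code of your own. Each camera call takes 0.05 s, during which the arm holds its last target. There are 200 camera calls.

## Task

Take the yellow-handled drift punch out of its blue rack and, with its nose in the hole on top of the aluminium yoke, drive the stuck hinge pin down out of the orange lug until the pin's red head comes to rest on the rubber pad beneath the yoke. Push slowly and steadily, never hard (about 10 N is needed, 25 N is too much, on the pin or on the yoke), then stand the punch back in its rack hole, collar down on the rack, and let it go. Leave the bottle, the beaker and the tip box alone.

Things in the scene. Friction and masses are not known exactly. Their poses are not given: they have to be found in the camera images.
- punch_grip (a point): Drift punch, loose, 0.15 kg, upright in the rack hole. Point: middle of its yellow square handle, 16 x 16 mm, 60 mm tall, sides along the point's x and y; z runs up the punch. The top of the black collar (32 mm across, 6 mm thick; fingertips may bear on it) is 30 mm below the point, under it the round steel nose, 8 mm across, 45 mm long.
- punch_tip (a point): Centre of the end of the punch's nose, 81 mm below the middle of the handle. The last 1.5 mm taper to 6 mm across.
- rack_hole (a point): Centre of the mouth of the only hole in the blue punch rack, a fixed block 70 x 70 mm and 50 mm tall on a thin 100 mm square foot; the point is on its top face. The hole goes right through, 14 mm across; with the punch home the collar lies on this face.
- jaw_mid (a point): Point in the middle of the stand's jaws, 95 mm above the table, level with the flat top of the yoke; y runs along the jaws. The fixed aluminium yoke (36 mm across, 64 mm along the jaws) is clamped anywhere along them: the centre of the hole in its top lies on the y axis through this point, up to 10 mm either way, just where is not measured: see it or feel for it.
- stand: Service stand, fixed: grey base 110 x 170 mm, aluminium deck with blue jaws, rubber pad under the yoke. Origin at the middle of its underside, y along the jaws. The yoke on it stands from 45 to 95 mm above the table; its hole is vertical, round, 10 mm across, right through, on the middle line of its top.
- pin (a joint): Travel of the stuck brass pin (9.4 mm diameter, red head below) down through the yoke, in m. At 0 its upper end is 5 mm below the yoke's top face; it starts between 0 and 0.006 and stops softly at 0.026, where its red head meets the rubber pad. It resists with about 9 N, plus 1.5 N for each 10 mm/s of speed, and stays where it is left.
- reagent_mid (a point): Bystander: glass reagent bottle with blue cap, 72 mm across, 140 mm tall; point half-way up.
- beaker_mid (a point): Bystander: clear plastic beaker, 68 mm across, 85 mm tall; point half-way up.
- tipbox_mid (a point): Bystander: white pipette-tip box with orange top, 85 x 120 mm, 52 mm tall; point half-way up.
Mind the look-alikes: they are no part of the job. Of the things shaped like the part that bears rack_hole, the blue one is meant. Of the things that look like the part that bears punch_grip, the smaller one is meant.

How it is judged:
By the outcome, as a careful person would: the job done as asked, in the order asked, and still so for the second after the job is handed in, with the robot touching nothing.
It also fails if it takes over 61 s, if anything falls off the work surface, if the arm or the gripper's body presses on something with over 40 N, if the wrist force passes 120 N, or if a joint passes its speed limit or range.

## Working session

There is one attempt and no reset: what is moved stays moved. The work goes in short steps, Python scripts to look and compute and a tool call to move; the robot and the scene stay as the last step left them, time stands still between calls to the robot, and variables do not carry over. Pictures are saved under pics/ and viewed, about 8 in all and at most 12, crops included, and the job is handed in when it is done.

Besides the shell and the picture viewer there is one more tool, called after "Request:" as a command line: name --argument value ..., lists and objects as JSON in quotes. servo_tool: Moves the arm, as the interface text tells. Its arguments: {"type":"object","properties":{"deltas":{"type":"array"},"newtons":{"type":"number"}},"required":["deltas"]}

```bash
mkdir -p pics; cat > h.py <<'E'
import numpy as np, cv2
from bench import env, capture, camera_info, spotter
def ray(cam,uv):
    c=camera_info(cam);K=np.array([[c['fx'],0,c['cx']],[0,c['fy'],c['cy']],[0,0,1]])
    p=cv2.undistortPoints(np.array([[uv]],float),K,np.array(c['distortion']))[0,0]
    R=np.array(c['R']);o=-R.T@np.array(c['t']);return o,R.T@np.array([p[0],p[1],1])
def atz(cam,uv,z):
    o,d=ray(cam,uv);return o+d*(z-o[2])/d[2]
def atd(cam,uv,depth):
    o,d=ray(cam,uv);return o+d*depth
def proj(cam,X):
    c=camera_info(cam);K=np.array([[c['fx'],0,c['cx']],[0,c['fy'],c['cy']],[0,0,1]])
    return cv2.projectPoints(np.array([X],float),cv2.Rodrigues(np.array(c['R']))[0],np.array(c['t'],float),K,np.array(c['distortion']))[0][0,0]
def save(img,n): cv2.imwrite('pics/'+n,cv2.cvtColor(img,cv2.COLOR_RGB2BGR))
E
python3 - <<'E'
from h import *
np.set_printoptions(precision=1,suppress=True)
Z=dict(punch_grip=None,rack_hole=50,jaw_mid=95,stand=0,reagent_mid=70,beaker_mid=42,tipbox_mid=26,punch_tip=None)
ims=[]
for c in('scene','top'):
    im,d=capture(c);ims.append(im);i=camera_info(c);print(c,i['fx'],np.array(i['R']).tolist(),i['t'])
    np.save(c+'_d.npy',d);save(im,c+'0.png')
    for k,z in Z.items():
        for r in spotter.tip_of(c,k)[:4]:
            uv=r['xy'];dd=d[int(min(max(uv[1],0),383)),int(min(max(uv[0],0),511))]
            print(c,k,round(r['confidence'],2),np.array(uv),'z:',atz(c,uv,z if z is not None else 86),'depth:',atd(c,uv,dd))
print({k:v for k,v in env.state().items() if k in('clock','position','orientation','gripper_width','force')}, env.pinch_z)
E
```

```text
scene 364.44117098309545 [[0.7414855247052311, 0.6708980376300054, 0.009748833613100907], [0.548804499937086, -0.5980589562849615, -0.5840711477689574], [-0.3860218096188516, 0.43843050522465965, -0.8116439210559252]] [-442.5 -245.4 1217. ]
scene punch_grip 0.65 [172.3 271.9] z: [ 594.6 -261.3   86. ] depth: [ 607.8 -266.   115.7]
scene punch_grip 0.62 [190.5 224.4] z: [ 534.9 -153.6   86. ] depth: [ 538.4 -155.7   92.7]
scene rack_hole 0.76 [229.7 277.7] z: [ 686.1 -176.6   50. ] depth: [ 681.2 -172.5   34. ]
scene rack_hole 0.64 [124.1 207.7] z: [ 353.4 -224.5   50. ] depth: [ 353.1 -224.4   49.5]
scene rack_hole 0.6 [191.6 228.8] z: [ 527.5 -149.4   50. ] depth: [ 538.5 -155.8   71.7]
scene jaw_mid 0.92 [287.9 149.6] z: [561.3 183.7  95. ] depth: [561.2 183.9  94.6]
scene stand 0.73 [284.7 172.8] z: [564.9 177.7   0. ] depth: [586.9 144.   50.9]
scene reagent_mid 0.57 [308.  102.1] z: [470.2 401.3  70. ] depth: [486.6 373.4  97.7]
scene beaker_mid 0.73 [ 90.1 265.1] z: [ 420.2 -372.1   42. ] depth: [ 397.6 -371.6    6.4]
scene tipbox_mid 0.57 [319.8 240. ] z: [777.2  53.6  26. ] d
[... 1112 characters left out ...]
] depth: [571.8 169.   98.6]
top jaw_mid 0.59 [307.7 188.2] z: [ 535.2 -142.4   95. ] depth: [ 535.4 -142.6   93.7]
top stand 0.86 [206.  178.5] z: [572.4 175.7   0. ] depth: [559.1 166.5  91.7]
top reagent_mid 0.84 [129.1 206.9] z: [469.9 400.1  70. ] depth: [464.9 380.9 138.2]
top beaker_mid 0.95 [378.1 227.2] z: [ 423.4 -370.8   42. ] depth: [ 424.7 -382.6    4.7]
top tipbox_mid 0.68 [245.3 114.3] z: [782.9  51.9  26. ] depth: [773.9  51.7  55.5]
{'clock': 0.9, 'position': array([190.7, 621.4, 231.3]), 'orientation': array([[-0. , -1. ,  0.3],
       [-0. ,  0.3,  1. ],
       [-1. ,  0. , -0. ]]), 'force': array([ 0.6, -0.3,  0.6]), 'gripper_width': 85.30604329336013} -18.700000000000003
```

View pics/scene0.png

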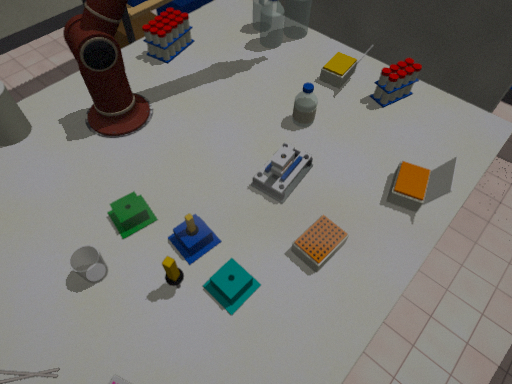

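View pics/top0.png

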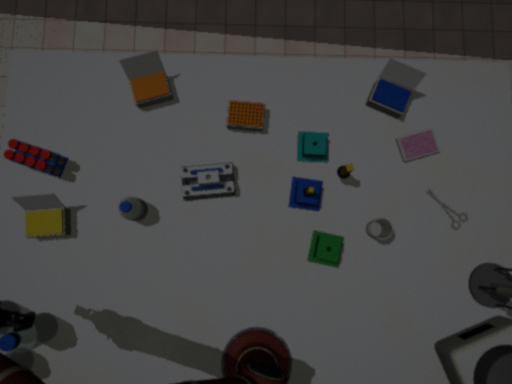

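Candidates for the punch: one in the blue rack (scene 190,224; top 308,191), and a larger one free-standing on the table (scene 172,272; top 346,168). Racks: blue (scene 195,237), green (130,213) and teal (232,284). I choose the punch in the blue rack. I'll check that in close crops and measure.

```bash
python3 - <<'E'
from h import *
np.set_printoptions(precision=1,suppress=True)
def cloud(c,d):
    i=camera_info(c);K=np.array([[i['fx'],0,i['cx']],[0,i['fy'],i['cy']],[0,0,1]])
    v,u=np.mgrid[0:384,0:512];p=cv2.undistortPoints(np.stack([u,v],-1).reshape(-1,1,2).astype(float),K,np.array(i['distortion'])).reshape(384,512,2)
    P=np.concatenate([p,np.ones((384,512,1))],-1)*d[...,None]
    return (P-np.array(i['t']))@np.array(i['R'])
tiles=[]
for c in('scene','top'):
    im=cv2.cvtColor(cv2.imread(f'pics/{c}0.png'),cv2.COLOR_BGR2RGB);d=np.load(c+'_d.npy');W=cloud(c,d)
    h=cv2.cvtColor(im,cv2.COLOR_RGB2HSV)
    blue=(h[...,0]>100)&(h[...,0]<130)&(h[...,1]>120)&(h[...,2]>40)
    near=lambda x,y,r:(np.hypot(W[...,0]-x,W[...,1]-y)<r)&(d>0)
    tab=near(527,-150,150)&(h[...,1]<40); print(c,'table z',np.median(W[tab][:,2]))
    for n,m,z in(('foot',blue&near(527,-150,90)&(W[...,2]<90),None),('racktop',blue&near(527,-150,90)&(abs(W[...,2]-50)<9),50),
        ('yoketop',near(566,175,90)&(abs(W[...,2]-95)<7),95),('stand',near(566,175,130)&(W[...,2]>8),None),
        ('handle',near(527,-150,50)&(W[...,2]>75)&(h[...,0]>15)&(h[...,0]<35)&(h[...,1]>100),None)):
        P=W[m]
        if len(P)<5: print(n,len(P));continue
        r=cv2.minAreaRect(P[:,:2].astype(np.float32));print(n,len(P),np.array(r[0]),np.array(r[1]),r[2],'mean',P.mean(0),'zmax',P[:,2].max())
    for x,y,z in((527,-150,60),(566,175,90)):
        u,v=proj(c,[x,y,z]).astype(int);t=im[v-33:v+33,u-33:u+33];tiles.append(cv2.resize(t,(396,300),interpolation=cv2.INTER_CUBIC) if 0 else cv2.resize(t,(300,300),interpolation=cv2.INTER_CUBIC));print('tile',u,v)
save(np.vstack([np.hstack(tiles[:2]),np.hstack(tiles[2:])]),'crop1.png')
E
```

```text
scene table z -0.8017612520479718
foot 1218 [ 531.2 -151.8] [97.9 98.6] 82.99313354492188 mean [ 543.8 -162.2   27.8] zmax 54.871323280199924
racktop 551 [ 531.6 -150.7] [70.4 68.6] 82.34961700439453 mean [ 536.9 -154.7   49.1] zmax 54.871323280199924
yoketop 269 [565.1 158.8] [37.3 66.4] 6.43110990524292 mean [565.9 156.6  93.8] zmax 98.28135831114692
stand 1788 [567.1 166.4] [104.3 169.4] 5.300001621246338 mean [574.9 148.   49.9] zmax 98.28135831114692
handle 86 [ 531.3 -151.6] [15.2 15.1] 74.72488403320312 mean [ 533.9 -153.3  102.6] zmax 119.58759928382153
tile 190 226
tile 287 153
top table z -0.5475198212830026
foot 652 [ 529.1 -148.1] [97.7 97.1] 82.36615753173828 mean [ 528.8 -139.9   30.6] zmax 59.88753676483666
racktop 373 [ 530.  -147.9] [70.3 69.8] 82.94393920898438 mean [ 530.6 -145.1   49.6] zmax 57.67896893706007
yoketop 246 [565.8 161.8] [37.1 63.6] 6.72593355178833 mean [565.1 161.8  94.6] zmax 101.70027128731897
stand 1565 [584.6 179.8] [173.4 189.6] 14.44621467590332 mean [560.3 167.3  50.8] zmax 101.70027128731897
handle 40 [ 529.5 -147.3] [15.7 14.4] 82.1590576171875 mean [ 527.9 -145.8  107.2] zmax 121.31953211841872
tile 308 192
tile 203 176
```

View pics/crop1.png

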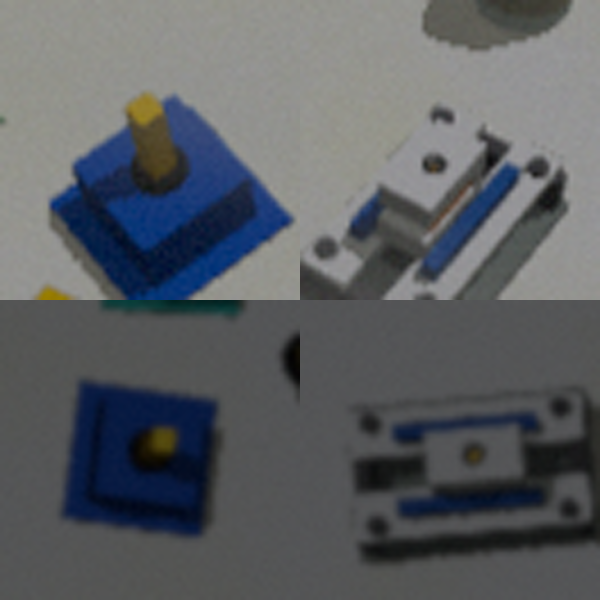

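The crop confirms it. The small yellow punch stands in the blue rack, with its handle top at crop (145,105) and (163,440). The yoke hole shows at crop (433,163) and (473,455). I'm moving above the rack at a safe height and turning the jaws to the rack's yaw (-7.3°).

Request:
servo_tool --deltas '[34,-47,0,-0.0875,45,34,-47,0,-0.0875,45,34,-47,0,-0.0875,45,34,-47,0,-0.0875,45,34,-47,0,-0.0875,45]' --newtons 60

```text
clock: 1.52
position: [361.8, 384.9, 231.7]
orientation: [[0.001, -0.74, 0.673], [0.001, 0.673, 0.74], [-1.0, 0.0, 0.001]]
force: [1.5, -0.5, 0.2]
gripper_width: 44.9
```

Request:
servo_tool --deltas '[34,-47,0,-0.0875,45,34,-47,0,-0.0875,45,34,-47,0,-0.0875,45,34,-47,0,-0.0875,45]'

```text
clock: 2.02
position: [497.8, 197.0, 231.7]
orientation: [[0.001, -0.465, 0.886], [0.001, 0.886, 0.465], [-1.0, 0.0, 0.001]]
force: [0.7, -0.0, 0.3]
gripper_width: 45.2
```

Request:
servo_tool --deltas '[5,-50,0,-0.0875,45,5,-50,0,-0.0875,45,5,-50,0,-0.0875,45,5,-50,0,-0.0875,45,5,-50,0,-0.0875,45]'

```text
clock: 2.65
position: [522.0, -53.0, 231.6]
orientation: [[0.001, -0.046, 0.999], [0.0, 0.999, 0.046], [-1.0, 0.0, 0.001]]
force: [1.2, -0.3, 0.7]
gripper_width: 44.7
```

Request:
servo_tool --deltas '[5,-50,0,-0.0875,45,4,-48,0,-0.0875,45,0,0,0,0,45]'

```text
clock: 3.02
position: [530.0, -155.3, 231.8]
orientation: [[0.001, 0.135, 0.991], [-0.004, 0.991, -0.135], [-1.0, -0.004, 0.001]]
force: [-0.4, 0.8, 0.5]
gripper_width: 45.3
```

```bash
python3 - <<'E'
from h import *
np.set_printoptions(precision=2,suppress=True)
s=env.state();R=np.array(s['orientation']);print(s['clock'],s['position'],'jaw yaw',np.degrees(np.arctan2(R[1,2],R[0,2])),s['joints'],s['gripper_width'],s['force'])
# yoke hole: intensity centroid refinement of dark hole in saved pictures
for c,(u,v) in(('scene',(283,155.5)),('top',(207.7,176.7))):
    g=cv2.imread(f'pics/{c}0.png',0).astype(float);u0,v0=int(round(u)),int(round(v))
    y,x=np.mgrid[v0-3:v0+4,u0-3:u0+4];p=g[v0-3:v0+4,u0-3:u0+4];w=np.clip(np.percentile(p,70)-p-8,0,None)*(np.hypot(x-u,y-v)<3.5)
    uv=((x*w).sum()/w.sum(),(y*w).sum()/w.sum());print(c,np.array(uv),atz(c,uv,95))
E
```

```text
3.025 [ 529.99 -155.26  231.8 ] jaw yaw -7.776571229542702 [ -2.96  28.08  25.83  98.64 -14.02  56.4   20.24] 45.27679920806997 [-0.38  0.76  0.53]
scene [283.13 155.68] [565.62 157.74  95.  ]
top [207.66 176.29] [565.49 161.39  95.  ]
```

Request:
servo_tool --deltas '[0.5,5.5,-40,0,45,0,0,-40,0,45,0,0,0,0,45]'

```text
clock: 3.4
position: [529.3, -141.8, 148.9]
orientation: [[-0.007, 0.125, 0.992], [0.003, 0.992, -0.124], [-1.0, 0.002, -0.007]]
force: [-0.4, -0.4, 1.0]
gripper_width: 45.0
```

Request:
servo_tool --deltas '[0,0,-30,0,45,0,0,-30,0,45,0,0,-20,0,45,0,0,-11,0,45,0,0,0,0,45]'

```text
clock: 4.03
position: [531.8, -143.9, 60.9]
orientation: [[0.001, 0.126, 0.992], [0.0, 0.992, -0.126], [-1.0, 0.0, 0.001]]
force: [0.5, 0.2, 1.0]
gripper_width: 45.3
```

```bash
python3 - <<'E'
from h import *
a,_=capture('scene');b,_=capture('top')
t=[]
for im,c in((a,'scene'),(b,'top')):
    u,v=proj(c,[530,-150,80]).astype(int);t.append(cv2.resize(im[v-36:v+36,u-36:u+36],(400,400),interpolation=cv2.INTER_CUBIC))
save(np.hstack(t),'crop2.png');print(env.state()['position'],env.state()['force'])
E
```

```text
[ 532.15693684 -144.35590849   61.50240993] [-0.24647424 -0.26613914 -0.27648357]
```

View pics/crop2.png

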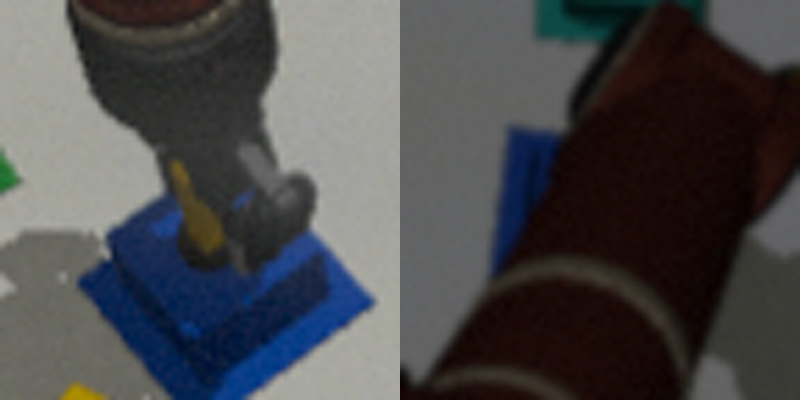

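The handle is between the fingers (scene crop 200,215). The commanded y is 5 mm off because I had read the pose during overshoot. I'll correct that and close.

Request:
servo_tool --deltas '[-0.7,-5.4,0,0.005,45,0,0,0,0,45,0,0,0,0,10,0,0,0,0,10,0,0,0,0,10]' --newtons 60

```text
clock: 4.75
position: [530.5, -149.5, 60.5]
orientation: [[0.0, 0.122, 0.993], [0.0, 0.993, -0.122], [-1.0, 0.0, 0.0]]
force: [-0.1, 0.7, 2.8]
gripper_width: 15.5
```

Request:
servo_tool --deltas '[0,0,0,0,10,0,0,0,0,10,0,0,0,0,10]'

```text
clock: 5.12
position: [530.5, -149.5, 60.5]
orientation: [[0.0, 0.122, 0.993], [0.0, 0.993, -0.122], [-1.0, 0.0, 0.0]]
force: [-1.0, 0.8, 4.8]
gripper_width: 15.6
```

```bash
python3 - <<'E'
from h import *
s=env.state();print(s['position'],s['force'],s['ft_torque'],s['gripper_width'])
a,d=capture('scene')
u,v=proj('scene',[530,-150,80]).astype(int);save(cv2.resize(a[v-36:v+36,u-36:u+36],(500,500),interpolation=cv2.INTER_CUBIC),'crop3.png')
E
```

```text
[ 530.54943627 -149.52325419   60.49579351] [-1.00302972  0.82975797  4.781856  ] [0.09073211 0.19221524 0.02279597] 15.557183457288206
```

View pics/crop3.png

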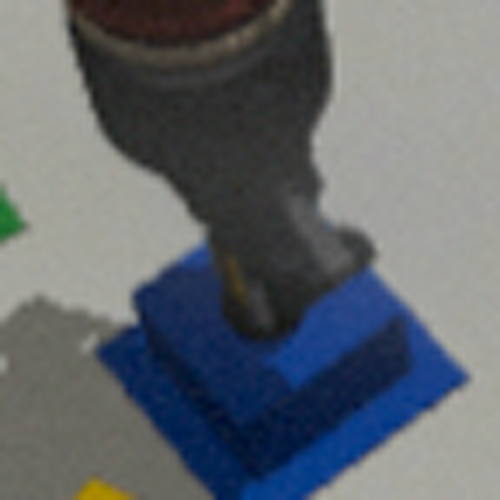

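Request:
servo_tool --deltas '[0,0,5,0,10,0,0,10,0,10,0,0,15,0,10,0,0,20,0,10,0,0,25,0,10]'

```text
clock: 5.8
position: [530.3, -149.5, 136.5]
orientation: [[-0.0, 0.122, 0.993], [0.0, 0.993, -0.122], [-1.0, -0.0, -0.0]]
force: [-0.5, -0.4, -1.2]
gripper_width: 15.1
```

Request:
servo_tool --deltas '[0,0,30,0,10,0,0,10,0,10,3,25,0,0,10,5,45,0,0,10,5,45,0,0,10]'

```text
clock: 6.42
position: [543.1, -33.5, 175.0]
orientation: [[-0.001, 0.123, 0.992], [0.0, 0.992, -0.123], [-1.0, 0.0, -0.001]]
force: [1.0, -0.2, -1.4]
gripper_width: 14.9
```

Request:
servo_tool --deltas '[5,45,0,0,10,5,45,0,0,10,5,45,0,0,10,4,35,0,0,10,3,24.2,0,0,10]'

```text
clock: 7.05
position: [564.7, 162.3, 174.6]
orientation: [[-0.002, 0.119, 0.993], [0.001, 0.993, -0.119], [-1.0, 0.0, -0.002]]
force: [-0.1, -0.3, -1.9]
gripper_width: 15.3
```

Request:
servo_tool --deltas '[0,0,-4,0,10,0,0,-2,0,10,0,0,0,0,10,0,0,0,0,10]'

```text
clock: 7.55
position: [565.6, 158.3, 169.5]
orientation: [[0.0, 0.124, 0.992], [-0.0, 0.992, -0.124], [-1.0, -0.0, 0.0]]
force: [-0.0, 0.0, -1.6]
gripper_width: 15.0
```

```bash
python3 - <<'E'
from h import *
np.set_printoptions(precision=2,suppress=True)
s=env.state();print(s['clock'],s['position'],s['force'],s['ft_torque'],s['gripper_width'])
t=[]
for c in('scene','top'):
    a,d=capture(c);u,v=proj(c,[565,160,110]).astype(int);t.append(cv2.resize(a[v-30:v+30,u-30:u+30],(400,400),interpolation=cv2.INTER_CUBIC));print(c,u,v)
    for k in('punch_tip','punch_grip'): print(k,[(round(r['confidence'],2),np.array(r['xy'])) for r in spotter.tip_of(c,k)[:3]],'expected tip',proj(c,s['position']-[0,0,55.5]))
save(np.hstack(t),'crop4.png')
E
```

```text
7.55 [565.61 158.3  169.46] [-0.02  0.02 -1.63] [-0.05 -0.05 -0.02] 15.023808983550284
scene 283 151
punch_tip [(0.57, array([180.1, 284.7])), (0.49, array([282.6, 156.5]))] expected tip [283.82 150.93]
punch_grip [(0.85, array([172.7, 268.5])), (0.56, array([288.3, 129.2]))] expected tip [283.82 150.93]
top 207 175
punch_tip [] expected tip [208.11 175.31]
punch_grip [(0.68, array([349.3, 166.2]))] expected tip [208.11 175.31]
```

View pics/crop4.png

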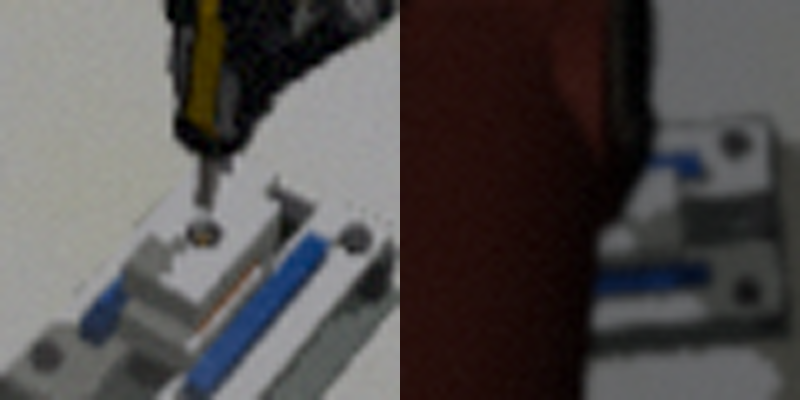

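The nose end (crop 207,203) is right over the hole (crop 204,235) and matches the kinematic projection. I'll descend to just above the face, then feel in 1 mm steps.

Request:
servo_tool --deltas '[0,0,-8,0,10,0,0,-6,0,10,0,0,-2,0,10,0,0,0,0,10,0,0,0,0,10]'

```text
clock: 8.48
position: [565.7, 159.7, 153.5]
orientation: [[0.0, 0.122, 0.993], [0.0, 0.993, -0.122], [-1.0, 0.0, 0.0]]
force: [-0.1, 0.1, -2.4]
gripper_width: 15.6
```

Request:
servo_tool --deltas '[0,0,-1,0,10,0,0,-1,0,10,0,0,-1,0,10,0,0,0,0,10]'

```text
clock: 8.98
position: [565.4, 159.6, 150.2]
orientation: [[-0.0, 0.122, 0.993], [-0.0, 0.993, -0.122], [-1.0, -0.0, -0.0]]
force: [-0.1, 0.1, -2.0]
gripper_width: 15.5
```

Request:
servo_tool --deltas '[0,0,-0.5,0,10,0,0,-0.5,0,10,0,0,0,0,10]'

```text
clock: 9.35
position: [565.5, 159.7, 149.3]
orientation: [[-0.0, 0.122, 0.993], [0.0, 0.993, -0.122], [-1.0, 0.0, -0.0]]
force: [-0.7, 0.8, -1.2]
gripper_width: 15.5
```

Request:
servo_tool --deltas '[0,0,-0.5,0,10,0,0,-0.5,0,10,0,0,0,0,10]'

```text
clock: 9.72
position: [565.5, 159.7, 148.2]
orientation: [[-0.0, 0.122, 0.993], [-0.0, 0.993, -0.122], [-1.0, -0.0, -0.0]]
force: [0.6, -0.3, -1.9]
gripper_width: 15.6
```

No contact at 2.5 mm below the face, so the nose is in the hole. I'll go on down to the pin.

Request:
servo_tool --deltas '[0,0,-0.6,0,10,0,0,-0.6,0,10,0,0,-0.6,0,10,0,0,0,0,10]'

```text
clock: 10.22
position: [565.4, 159.7, 146.4]
orientation: [[-0.0, 0.122, 0.993], [0.0, 0.993, -0.122], [-1.0, -0.0, -0.0]]
force: [0.2, 0.3, -1.3]
gripper_width: 15.4
```

Request:
servo_tool --deltas '[0,0,-0.6,0,10,0,0,-0.6,0,10,0,0,-0.6,0,10,0,0,0,0,10]'

```text
clock: 10.72
position: [565.5, 159.7, 144.6]
orientation: [[-0.0, 0.122, 0.993], [0.0, 0.993, -0.122], [-1.0, 0.0, -0.0]]
force: [0.3, 0.8, -1.1]
gripper_width: 15.2
```

Request:
servo_tool --deltas '[0,0,-0.6,0,10,0,0,-0.6,0,10,0,0,-0.6,0,10,0,0,0,0,10]'

```text
clock: 11.22
position: [565.6, 159.7, 143.3]
orientation: [[0.0, 0.122, 0.993], [0.0, 0.993, -0.122], [-1.0, 0.0, 0.0]]
force: [-1.0, -0.3, 0.9]
gripper_width: 15.1
```

Request:
servo_tool --deltas '[0,0,-0.6,0,10,0,0,-0.6,0,10,0,0,-0.6,0,10,0,0,-0.6,0,10]'

```text
clock: 11.72
position: [565.7, 159.7, 141.8]
orientation: [[0.001, 0.122, 0.993], [0.001, 0.993, -0.122], [-1.0, 0.001, 0.001]]
force: [-3.1, 0.2, 7.6]
gripper_width: 15.2
```

Request:
servo_tool --deltas '[0,0,-0.6,0,10,0,0,-0.6,0,10,0,0,-0.6,0,10,0,0,-0.6,0,10]'

```text
clock: 12.22
position: [565.7, 159.7, 139.5]
orientation: [[0.001, 0.122, 0.993], [0.001, 0.993, -0.122], [-1.0, 0.001, 0.001]]
force: [-2.3, 0.8, 7.7]
gripper_width: 15.6
```

The pin is moving at about 9 N. I'll ease x a little and go on steadily.

Request:
servo_tool --deltas '[-0.3,0,-0.6,0,10,0,0,-0.7,0,10,0,0,-0.7,0,10,0,0,-0.7,0,10,0,0,-0.7,0,10]'

```text
clock: 12.85
position: [565.7, 159.7, 136.2]
orientation: [[0.001, 0.122, 0.993], [0.001, 0.993, -0.122], [-1.0, 0.001, 0.001]]
force: [-2.2, -0.1, 7.3]
gripper_width: 15.4
```

Request:
servo_tool --deltas '[0,0,-0.7,0,10,0,0,-0.7,0,10,0,0,-0.7,0,10,0,0,-0.7,0,10,0,0,-0.7,0,10]'

```text
clock: 13.48
position: [565.7, 159.6, 132.7]
orientation: [[0.001, 0.122, 0.993], [0.001, 0.993, -0.122], [-1.0, 0.001, 0.001]]
force: [-2.6, -1.0, 8.3]
gripper_width: 15.6
```

Request:
servo_tool --deltas '[0,0,-0.7,0,10,0,0,-0.7,0,10,0,0,-0.7,0,10,0,0,-0.7,0,10,0,0,-0.7,0,10]'

```text
clock: 14.1
position: [565.7, 159.7, 129.2]
orientation: [[0.001, 0.122, 0.993], [0.001, 0.993, -0.122], [-1.0, 0.001, 0.001]]
force: [-2.0, -0.3, 7.8]
gripper_width: 15.3
```

Request:
servo_tool --deltas '[0,0,-0.7,0,10,0,0,-0.7,0,10,0,0,-0.7,0,10,0,0,-0.7,0,10,0,0,-0.7,0,10]'

```text
clock: 14.72
position: [565.6, 159.7, 125.6]
orientation: [[0.001, 0.122, 0.993], [0.001, 0.993, -0.122], [-1.0, 0.001, 0.001]]
force: [-1.2, -0.4, 8.4]
gripper_width: 15.4
```

Request:
servo_tool --deltas '[0,0,-0.7,0,10,0,0,-0.7,0,10,0,0,-0.7,0,10,0,0,-0.6,0,10,0,0,-0.5,0,10]'

```text
clock: 15.35
position: [565.7, 159.7, 122.4]
orientation: [[0.001, 0.122, 0.993], [0.001, 0.993, -0.122], [-1.0, 0.001, 0.001]]
force: [-2.2, 0.2, 7.1]
gripper_width: 15.3
```

Request:
servo_tool --deltas '[0,0,-0.4,0,10,0,0,-0.4,0,10,0,0,-0.4,0,10]'

```text
clock: 15.72
position: [565.7, 159.7, 121.2]
orientation: [[0.001, 0.122, 0.993], [0.001, 0.993, -0.122], [-1.0, 0.001, 0.001]]
force: [-2.2, 0.1, 7.1]
gripper_width: 15.4
```

Near the end now, so 0.3 mm steps and a watch for the force rise at the pad.

Request:
servo_tool --deltas '[0,0,-0.3,0,10,0,0,-0.3,0,10,0,0,-0.3,0,10]'

```text
clock: 16.1
position: [565.7, 159.7, 120.3]
orientation: [[0.001, 0.122, 0.993], [0.001, 0.993, -0.122], [-1.0, 0.001, 0.001]]
force: [-1.6, -1.2, 7.2]
gripper_width: 15.1
```

Request:
servo_tool --deltas '[0,0,-0.3,0,10,0,0,-0.3,0,10,0,0,-0.3,0,10]'

```text
clock: 16.48
position: [565.7, 159.7, 119.3]
orientation: [[0.001, 0.122, 0.993], [0.001, 0.993, -0.122], [-1.0, 0.001, 0.001]]
force: [-2.6, 0.5, 8.3]
gripper_width: 15.8
```

Request:
servo_tool --deltas '[0,0,-0.3,0,10,0,0,-0.3,0,10]'

```text
clock: 16.73
position: [565.7, 159.7, 119.3]
orientation: [[0.001, 0.122, 0.993], [0.001, 0.993, -0.122], [-1.0, 0.001, 0.001]]
force: [-3.1, -0.2, 11.0]
gripper_width: 15.6
```

Request:
servo_tool --deltas '[0,0,-0.3,0,10,0,0,-0.2,0,10]'

```text
clock: 16.98
position: [565.8, 159.7, 119.2]
orientation: [[0.001, 0.122, 0.993], [0.001, 0.993, -0.122], [-1.0, 0.001, 0.001]]
force: [-3.6, -0.3, 12.2]
gripper_width: 14.9
```

The pin has stopped at the expected depth (z 119.2) and the force is rising to about 14 N net, so the head is on the pad. One light extra press and a hold, then withdraw.

Request:
servo_tool --deltas '[0,0,-0.3,0,10,0,0,0,0,10,0,0,0,0,10]'

```text
clock: 17.35
position: [565.8, 159.7, 119.2]
orientation: [[0.002, 0.122, 0.993], [0.001, 0.993, -0.122], [-1.0, 0.002, 0.001]]
force: [-4.1, -0.5, 12.9]
gripper_width: 15.4
```

Request:
servo_tool --deltas '[0,0,1,0,10,0.3,0,2,0,10,0,0,4,0,10,0,0,6,0,10,0,0,8,0,10]'

```text
clock: 17.98
position: [565.4, 159.6, 137.7]
orientation: [[-0.001, 0.122, 0.993], [-0.0, 0.993, -0.122], [-1.0, -0.0, -0.001]]
force: [-0.6, 0.4, -2.1]
gripper_width: 15.2
```

Request:
servo_tool --deltas '[0,0,10,0,10,0,0,12,0,10,0,0,10,0,10,0,0,4,0,10,0,0,0,0,10]'

```text
clock: 18.6
position: [565.6, 159.7, 173.9]
orientation: [[0.0, 0.122, 0.993], [0.0, 0.993, -0.122], [-1.0, 0.0, 0.0]]
force: [0.6, -0.1, -2.2]
gripper_width: 15.4
```

```bash
python3 - <<'E'
from h import *
s=env.state();print(s['clock'],s['position'],s['force'],s['gripper_width'])
c='scene';a,d=capture(c);u,v=proj(c,[565,160,110]).astype(int);save(cv2.resize(a[v-32:v+32,u-32:u+32],(560,560),interpolation=cv2.INTER_CUBIC),'crop5.png')
print('expected tip in crop',(proj(c,s['position']-[0,0,55.5])-[u-32,v-32]+.5)*560/64)
E
```

```text
18.6 [565.56825754 159.69233964 173.91306531] [ 0.62626239 -0.14032625 -2.24875617] 15.423251621915545
expected tip in crop [295.46465323 271.48383183]
```

View pics/crop5.png

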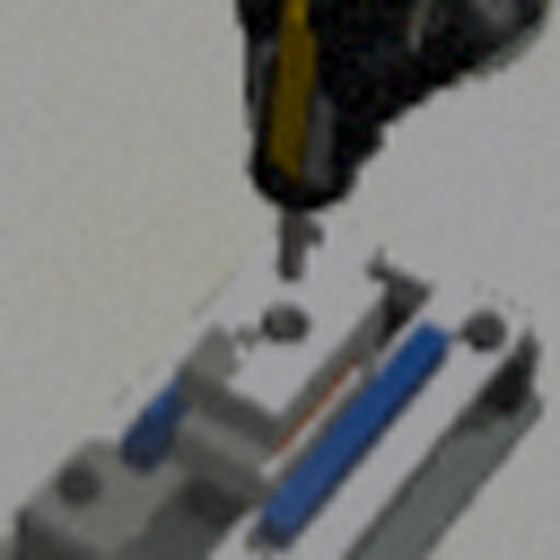

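The hole is now dark, with no brass near the top, and the punch hasn't slipped (tip at 292,275 against 295,271 expected). Back to the rack.

Request:
servo_tool --deltas '[-3,-24.2,0,0,10,-4,-35,0,0,10,-5,-45,0,0,10,-5,-45,0,0,10,-5,-45,0,0,10]'

```text
clock: 19.27
position: [543.0, -35.8, 173.2]
orientation: [[-0.001, 0.121, 0.993], [-0.0, 0.993, -0.121], [-1.0, -0.0, -0.001]]
force: [0.6, 0.1, -2.3]
gripper_width: 15.5
```

Request:
servo_tool --deltas '[-5,-45,0,0,10,-5,-45,0,0,10,-3,-25,0,0,10,0,0,-20,0,10,0,0,-20,0,10]'

```text
clock: 19.9
position: [530.2, -150.1, 132.9]
orientation: [[-0.0, 0.123, 0.992], [0.0, 0.992, -0.123], [-1.0, 0.0, -0.0]]
force: [0.2, 0.7, -2.3]
gripper_width: 14.9
```

Request:
servo_tool --deltas '[0,0,-10,0,10,0,0,-5,0,10,0,0,0,0,10,0,0,0,0,10]'

```text
clock: 20.4
position: [531.0, -149.7, 119.2]
orientation: [[0.001, 0.122, 0.993], [-0.0, 0.993, -0.122], [-1.0, -0.0, 0.001]]
force: [1.1, 0.1, -1.5]
gripper_width: 15.4
```

```bash
python3 - <<'E'
from h import *
s=env.state();print(s['clock'],s['position'],s['force'],s['gripper_width'])
c='scene';a,d=capture(c);u,v=proj(c,[530,-150,70]).astype(int);save(cv2.resize(a[v-32:v+32,u-32:u+32],(480,480),interpolation=cv2.INTER_CUBIC),'crop6.png')
f=lambda X:(proj(c,X)-[u-32,v-32]+.5)*480/64
print('tip',f(s['position']-[0,0,55.5]),'hole',f([531.5,-151.2,50]))
E
```

```text
20.4 [ 530.9770421  -149.6548908   119.19671083] [ 1.05042079  0.05887022 -1.47305245] 15.426299758633903
tip [249.63719976 258.48665136] hole [252.39729138 282.93697537]
```

View pics/crop6.png

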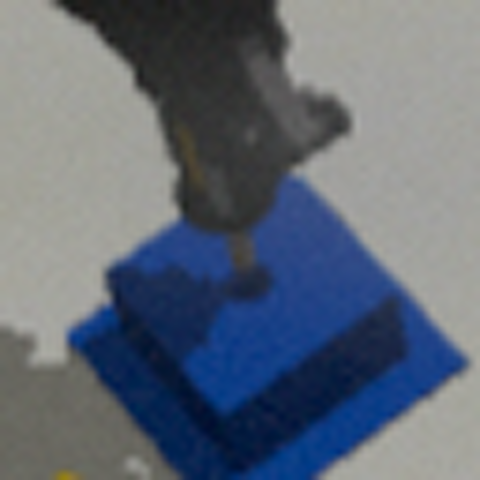

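The nose hangs over the rack hole (crop 250,280). Inserting.

Request:
servo_tool --deltas '[0,0,-5,0,10,0,0,-5,0,10,0,0,-5,0,10,0,0,-5,0,10,0,0,0,0,10]'

```text
clock: 21.08
position: [530.1, -149.4, 98.0]
orientation: [[-0.001, 0.122, 0.993], [0.0, 0.993, -0.122], [-1.0, 0.0, -0.001]]
force: [0.1, -0.2, -2.4]
gripper_width: 15.4
```

Request:
servo_tool --deltas '[0,0,-8,0,10,0,0,-8,0,10,0,0,-8,0,10,0,0,-6,0,10,0,0,0,0,10]'

```text
clock: 21.7
position: [530.1, -149.4, 68.0]
orientation: [[-0.001, 0.122, 0.993], [0.0, 0.993, -0.122], [-1.0, 0.0, -0.001]]
force: [-0.0, 0.5, -1.3]
gripper_width: 15.3
```

Request:
servo_tool --deltas '[0,0,-4,0,10,0,0,-2,0,10,0,0,-1,0,10,0,0,0,0,10,0,0,0,0,10]'

```text
clock: 22.32
position: [530.6, -149.5, 61.7]
orientation: [[0.0, 0.122, 0.993], [-0.0, 0.993, -0.122], [-1.0, -0.0, 0.0]]
force: [0.6, 0.4, -1.0]
gripper_width: 15.1
```

Request:
servo_tool --deltas '[0,0,-0.5,0,10,0,0,-0.5,0,10,0,0,-0.4,0,10,0,0,0,0,10]'

```text
clock: 22.82
position: [530.5, -149.5, 60.5]
orientation: [[0.0, 0.122, 0.993], [0.0, 0.993, -0.122], [-1.0, 0.0, 0.0]]
force: [-0.7, 1.2, 1.0]
gripper_width: 15.3
```

Collar contact: the force has gone from -1.7 to +1 N at the original height. Opening gently and retreating upward, then clearing the view sideways.

Request:
servo_tool --deltas '[0,0,0,0,24,0,0,0,0,45,0,0,0,0,45,0,0,0,0,45,0,0,0,0,45]'

```text
clock: 23.45
position: [530.5, -149.6, 60.2]
orientation: [[-0.0, 0.122, 0.993], [0.0, 0.993, -0.122], [-1.0, 0.0, -0.0]]
force: [0.2, 0.9, 0.2]
gripper_width: 44.9
```

Request:
servo_tool --deltas '[0,0,8,0,45,0,0,20,0,45,0,0,30,0,45,0,0,40,0,45,0,0,40,0,45]'

```text
clock: 24.08
position: [530.3, -149.6, 199.9]
orientation: [[0.0, 0.122, 0.993], [-0.0, 0.993, -0.122], [-1.0, -0.0, 0.0]]
force: [0.7, 0.6, -0.5]
gripper_width: 44.9
```

Request:
servo_tool --deltas '[0,0,30,0,45,-10,50,0,0,45,-10,50,0,0,45,-10,50,0,0,45,0,0,0,0,45]'

```text
clock: 24.7
position: [499.6, 6.0, 228.3]
orientation: [[-0.001, 0.112, 0.994], [0.003, 0.994, -0.112], [-1.0, 0.003, -0.001]]
force: [0.2, 0.1, -0.5]
gripper_width: 45.2
```

```bash
python3 - <<'E'
from h import *
s=env.state();print(s['clock'],s['position'],s['force'],s['gripper_width'])
t=[]
for c in('scene','top'):
    a,d=capture(c)
    for X in([530,-150,60],[566,165,80]):
        u,v=proj(c,X).astype(int);t.append(cv2.resize(a[v-33:v+33,u-33:u+33],(300,300),interpolation=cv2.INTER_CUBIC))
save(np.vstack([np.hstack(t[:2]),np.hstack(t[2:])]),'crop7.png')
E
```

```text
24.7 [499.63488965   5.96474078 228.32713244] [ 0.20512413  0.11546242 -0.45744403] 45.18333212611591
```

View pics/crop7.png

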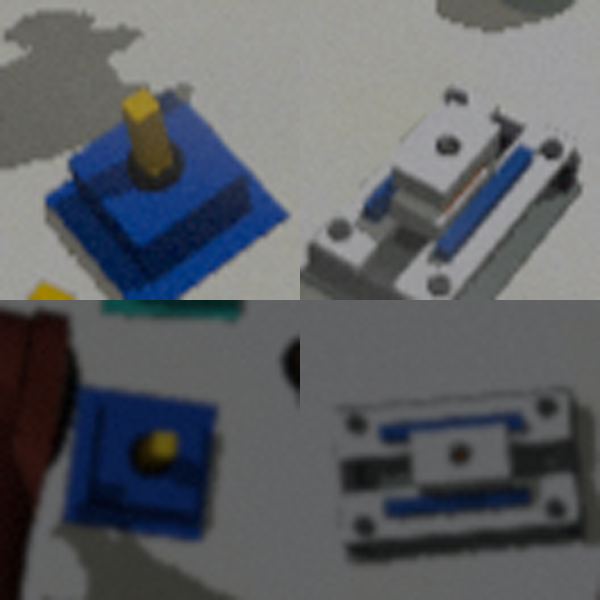

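The punch stands upright in the blue rack with its collar down (crop 150,150 and 163,445), and the yoke hole is dark and deep (crop 447,146 and 460,455). Handing in.

```bash
python3 -c "
from bench import env
print(env.job_done(), env.state()['clock'])"
```

```text
the job is handed in; nothing more can be done
the job is handed in; nothing more can be done
```

I drove the hinge pin down onto the pad with the small yellow punch, put the punch back in the blue rack, and handed the job in at about 25 s of the 61 s allowed.

- **Push:** the pin moved at about 9 N, pushing at roughly 5 mm/s. It stopped at the depth expected for the head on the pad, with the tip about 64 mm above the table. The force then rose to about 14.5 N net, well under 25 N. A side force of 2–4 N in x stayed throughout the push, and a 0.3 mm shift in x did not remove it.
- **Return:** in the last pictures the punch stands upright in the rack hole with its collar down. The gripper is open and about 160 mm away, touching nothing.
- **Pin:** the yoke hole shows dark in the last pictures, with no brass near the top. The red head on the pad can't be seen from the cameras, so its seating rests on the depth and the force rise.
- **Disagreements:** the two cameras differed by 2–4 mm on absolute positions. I used the rack-to-yoke offset, on which they agreed to about 2 mm, and the nose entered the hole first time.
- **Bystanders:** the arm's path stayed clear of the bottle, the beaker and the tip box. I did not measure them again at the end.

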